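# Check two test feet with a ball level, along and across

## Robot

A 6-joint arm with a two-finger parallel gripper is mounted at the origin on a cart in front of the work surface, level with it; the furniture and walls round the work are solid. World frame = base frame: x ahead of the robot, y to its left, z up, the work surface at z = 0. Lengths are in m, angles in rad, forces in N, time in s.
With the tool pointing down it reaches from about 0.25 to 0.8 m from the base axis. Payload 8.5 kg.
Tool frame: the origin (TCP) lies between the finger pads; the fingertips stand 11 mm ahead of it and the grasp point (between the pads) lies 8 mm behind it; z points along the fingers, y is the line along which they close (so a half turn about z gives the same grasp; the last joint's range is limited). The gripper opens to 85 mm and grips with 20 to 120 N. Pads are 22 mm wide; open, the fingers measure 114 mm over their backs; the gripper's body (76 mm by 85 mm) begins 54 mm behind the grasp point. The pads swing forward as they close: fully open they stand 13 mm farther back than shut.
Start: joints at [-1.34, 0.238, -0.013, 1.319, 0, 1.571], TCP at [0.12, -0.511, 0.206] pointing down, gripper open.
Joint ranges: [-2.66, 2.66], [-1.03, 1.9], [-1.14, 1.46], [-1.82, 2.27], [-1.45, 1.34], [-3.14, 3.14]. Speed limits (rad/s): [2.22, 2.22, 2.79, 3.14, 3.14, 3.14].

## Interface

Orientations are given as a unit quaternion [w, x, y, z].
In Python, from bench import robot gives the robot as it stands. The module is installed in compiled form; this text tells all that it offers.
- The arm moves only by the tool servo_tool, never from a script. Its argument "steps" is a list of rows, each a list of 5 numbers: the closure, from 0 (fully open) to 1 (shut), then the shift along the tool's x, y, z in mm, then the turn about the tool's z in degrees. In form: [[fingers, dx, dy, dz, turn], ...]. A call has 1 to 10 rows; each row is the pose to reach, as a shift and turn from the pose commanded when the call began, along the tool's axes at that moment; what a row does not reach only later rows make up. A row lasts 1/12 s, in which the tool goes at most 41.7 mm and 7.16 degrees, less where a joint would pass 70% of its speed; a pose out of reach is approached as far as the arm can. A call with a gripper value outside its range is refused whole. The fingers move at their own pace and stop on an object; "force" is the grip in N (left out, the last holds). Time passes only in rows, so rows that repeat a pose let the fingers close. It gives the time, the measured TCP pose, the force, the opening and the grip force at its end, in the units of the state.
- robot.get_obs(): the state, without advancing time (a new reading comes with each control period).
- robot.snapshot(name): name is "scene" or "top" or "wrist"; returns a dict with "img" (480x640x3 uint8, blue, green, red), "vfov" (degrees; the focal length in pixels is half the picture's height over the tangent of half this angle, whatever the lens; pixels are square), "cx", "cy" (the principal point, pixels), "k1" (the pictures are not rectified: a ray, as slopes to the right and down, at radius r is drawn at 1 + k1 r^2 times it, then the intrinsics apply), "position" and "rotation" of the camera in the world; the wrist camera has in their place "hand_eye" (4x4, takes a point from camera to tool coordinates, whose origin is the TCP and whose axes are the flange's). Camera axes: x right, y down, z forward; pixel columns grow to the right and rows downward; lengths in m; the calibration is good to about 2 mm. A picture is of the moment at which its call begins: read the wrist's pose just before it. There is no depth.
- robot.sign_off(): hands the job in; it is judged then, once.
The state is a dict: "t": time; "joints": joint angles; "joint_velocities": joint speeds; "effort": joint torques, N m; "tool_pos": TCP position; "tool_rot": TCP orientation; "ft_force": force on the tool from outside, world axes, zero at the start; "ft_torque": the same for the moment, N m; "width": finger opening in m; "finger_force": force on a finger pad.
Only numpy, scipy, OpenCV 4.12 (cv2) and the standard library are available. Lean on these libraries where they do the work, as an engineer would, in place of code of your own. Each camera call takes 0.05 s, during which the arm holds its last target. There are 200 camera calls.

## Task

Lift the ball level by the bar over its dish and, resting it there lightly for a moment each time, touch its foot down on the middle of the round test foot, then on the middle of the oblong test foot with the level's bar lying along the oblong. Then lift it well clear, give it a quarter turn in the air (either way round), let the ball settle, and touch it down on the middle of the oblong again with the bar lying across; finish there, still gripping the bar, with the level's foot resting on the test foot. Carry the level upright and smoothly so that the ball stays near the middle of the dish, and lies inside the small scribed ring at each touch and after the turn; do not touch the ball, and leave the other things on the table alone.

Things in the scene. Friction and masses are not known exactly. Their poses are not given: they have to be found in the camera images.
- level: Ball level, 0.3 kg, loose, upright: round aluminium dish, 114 mm outside, on a short stem with a flat round foot of 30 mm diameter. Origin: centre of the foot's underside, z up, x along the bar over the dish. Dish underside 26 mm (stem) to 42 mm (rim), rim top 46 mm above the foot's underside. Looks the same after a half turn.
- level_bar (a point): Middle of the level's straight steel bar, 96 mm above the foot's underside. Bar 124 mm long (level's x), 12 mm wide, 12 mm high (90 to 102 mm above the foot's underside), on 9 mm posts at x = +-53.5 mm. Grip it here from above, across its width (fingers close along y). Same axes as the level.
- dish_centre (a point): Lowest point of the dish's inside, 30 mm above the foot's underside. Round a flat middle of 8 mm diameter the inside is a cone that rises 10 degrees from the horizontal all round, out to 45 mm radius, then a steep rim 8 mm higher. Two rings, 30 and 60 mm in diameter, are scribed in it round this point.
- ball_middle (a point): Centre of the loose steel ball, 20 mm diameter, 33 g, which rolls easily in the dish and starts in its middle; its top is then 50 mm above the level's foot, 40 mm under the bar. It climbs the cone when the level is tipped over 10 degrees or sped up sideways by more than about 1.5 m/s2, and then rolls back and settles.
- round_foot: Round test foot, dark steel, fixed to the table: a post of 50 mm diameter with a wider collar (68 mm) at the bottom, flat top 40 mm above the table. Origin at the centre of its underside, on the table.
- round_foot_top (a point): The middle of the round test foot's flat top, 40 mm above the table.
- oblong_foot: Oblong test foot, dark steel, fixed to the table: a block 80 mm long (its own x axis) and 38 mm wide (y) on a 98x56x10 mm flange, flat top 40 mm above the table. Origin at the centre of its underside, on the table.
- oblong_foot_top (a point): The middle of the oblong test foot's flat top, 40 mm above the table; x axis along its length.
- wax_tin: Bystander: round tin, 71 mm across, 36 mm high; origin under its centre.
- sanding_block: Bystander: cork sanding block, 37x87x24 mm; origin under its centre.
- offcut_1: Bystander: thick grey wooden off-cut, 36x55x36 mm; origin under its centre.
- setup_block_a: Bystander: planed wooden block, 40x100x18 mm; origin under its centre.
- arbor_wrench: Bystander: flat wrench, 48x231x6 mm; origin under its centre.
- combination_square: Bystander: combination square lying flat, 98x230x21 mm; origin under its centre.
Not all that is in view belongs to the job. What is shaped like the oblong_foot but brown is not meant.

How it is judged:
By the outcome, as a careful person would: the job done as asked, in the order asked, and still so for the second after the job is handed in, while the arm keeps its last pose, push and grip.
It also fails if it takes over 62 s, if anything falls off the work surface, if the arm or the gripper's body presses on something with over 40 N, if the wrist force passes 120 N, or if a joint passes its speed limit or range.

## Working session

There is one attempt and no reset: what is moved stays moved. The work goes in short steps, Python scripts to look and compute and a tool call to move; the robot and the scene stay as the last step left them, time stands still between calls to the robot, and variables do not carry over. Pictures are saved under pics/ and viewed, at most 10 in all, crops included, and the job is handed in when it is done.

Besides the shell and the picture viewer there is one more tool, called as name(argument=value, ...) on one line, values as JSON. servo_tool: Moves the arm, as the interface text tells. Its arguments: {"type":"object","properties":{"steps":{"type":"array"},"force":{"type":"number"}},"required":["steps"]}

```bash
mkdir -p pics; cat > h.py <<'E'
import numpy as np, cv2
from bench import robot
from scipy.spatial.transform import Rotation as R
def T(q): return R.from_quat([q[1],q[2],q[3],q[0]]).as_matrix()
def snap(n):
    o=robot.get_obs(); s=robot.snapshot(n)
    if 'hand_eye' in s:
        H=np.array(s['hand_eye']); A=T(o['tool_rot'])
        s['Rw']=A@H[:3,:3]; s['pw']=A@H[:3,3]+np.array(o['tool_pos'])
    else:
        r=np.array(s['rotation']); s['Rw']=r if r.shape==(3,3) else T(r); s['pw']=np.array(s['position'])
    return s
def cast(s,uv,z):
    uv=np.atleast_2d(np.array(uv,float)); f=240/np.tan(np.radians(s['vfov'])/2)
    K=np.array([[f,0,s['cx']],[0,f,s['cy']],[0,0,1]])
    n=cv2.undistortPoints(uv[:,None],K,np.array([s['k1'],0,0,0.]))[:,0]
    d=np.c_[n,np.ones(len(n))]@s['Rw'].T
    return s['pw']+d*((z-s['pw'][2])/d[:,2])[:,None]
def proj(s,P):
    f=240/np.tan(np.radians(s['vfov'])/2)
    c=(np.atleast_2d(P)-s['pw'])@s['Rw']; n=c[:,:2]/c[:,2:]
    n=n*(1+s['k1']*(n**2).sum(1))[:,None]
    return n*f+[s['cx'],s['cy']]
E
python3 - <<'E'
from h import *
import pickle
print(robot.get_obs())
for n in ['top','scene','wrist']:
    s=snap(n); cv2.imwrite(f'pics/{n}0.png',s['img']); pickle.dump(s,open(f'{n}0.pkl','wb')); print(n,s['vfov'],s['k1'],s['pw'],s['Rw'])
E
```

```text
{'t': 0.0, 'joints': array([-1.34000049e+00,  2.38765507e-01, -1.42584312e-02,  1.31920187e+00,
        1.04334984e-05,  1.57077737e+00]), 'joint_velocities': array([-2.67530155e-03, -4.93451397e-04, -4.51422011e-05, -4.90632820e-04,
       -1.14850684e-03, -1.71780011e-03]), 'effort': array([ 2.79094325e-03, -5.38780975e+01,  3.46438336e+01,  1.82007963e-02,
        6.29445049e-05, -1.58328572e-06]), 'tool_pos': array([ 0.11999408, -0.51063493,  0.20528404]), 'tool_rot': array([-7.10586251e-04,  9.93347701e-01,  1.15151351e-01, -7.71076157e-05]), 'ft_force': array([-0.06703129, -0.5129172 , -0.20344476]), 'ft_torque': array([ 0.04058708, -0.02515504, -0.00456983]), 'finger_force': 0.0, 'width': 0.08539662837502042}
top 47.39553828203177 -0.0378784951239217 [ 0.30694022 -0.07270034  1.44974831] [[ 0.04568251 -0.97540481  0.21563525]
 [-0.99894856 -0.04543874  0.00609045]
 [ 0.00385753 -0.21568675 -0.97645499]]
scene 44.83114854136497 -0.09294062262196366 [-0.16307751  0.77262156  0.71020524] [[-0.75759627 -0.31847851  0.56975374]
 [-0.65272026  0.36692027 -0.66281655]
 [ 0.00203863 -0.87403716 -0.4858548 ]]
wrist 68.07738120809366 -0.059027892794590205 [ 0.19083861 -0.49294133  0.37399272] [[ 2.28897248e-01 -9.32768903e-01 -2.78474817e-01]
 [-9.73450280e-01 -2.19559527e-01 -6.47160539e-02]
 [-7.76676289e-04  2.85894715e-01 -9.58260721e-01]]
```

View pics/top0.png

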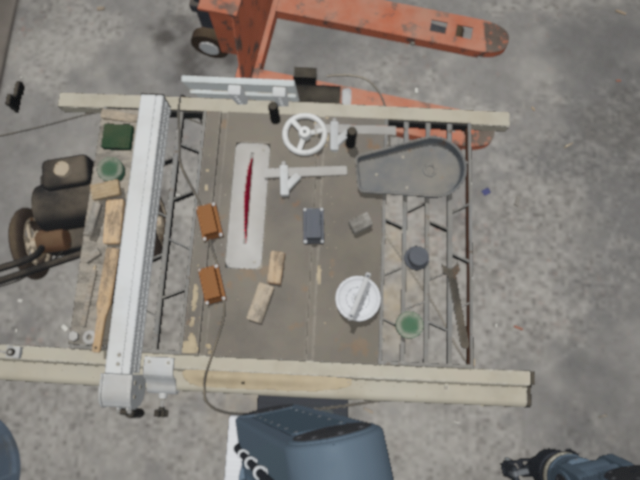

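View pics/scene0.png

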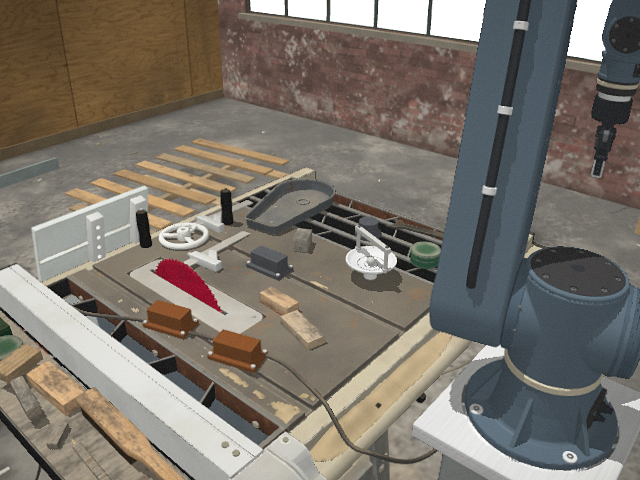

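Top view: the ball level is at (358,297), with its bar slanting from about (350,318) to (366,276). There are three oblongs: the dark grey one at (314,226) and brown ones at (209,222) and (211,284). The dark one fits the description. The round test foot is the dark post at (416,258); the round things at (409,324) and (112,170) are green tins. I'll measure these and confirm in one enlarged crop.

```bash
python3 - <<'E'
from h import *
import pickle
s=pickle.load(open('top0.pkl','rb')); im=s['img']
x0,y0=290,190
c=im[y0:345,x0:445]; cv2.imwrite('pics/crop.png',cv2.resize(c,None,fx=3.8,fy=3.8,interpolation=cv2.INTER_CUBIC))
for n,(u,v) in dict(level=(358,297),obl=(314,226),rnd=(416,258)).items():
    print(n,im[v,u],cast(s,[(u,v)],0.04).round(3))
hsv=cv2.cvtColor(im,cv2.COLOR_BGR2HSV)
print(hsv[226,314],hsv[258,416],hsv[250,340])
print('bar',cast(s,[(350,318),(366,276)],0.102).round(3))
E
```

```text
level [196 196 195] [[ 0.463 -0.156  0.04 ]]
obl [115 108 104] [[ 0.646 -0.033  0.04 ]]
rnd [108 103  99] [[ 0.573 -0.305  0.04 ]]
[109  24 115] [107  21 108] [ 19  34 126]
bar [[ 0.404 -0.134  0.102]
 [ 0.51  -0.17   0.102]]
```

View pics/crop.png

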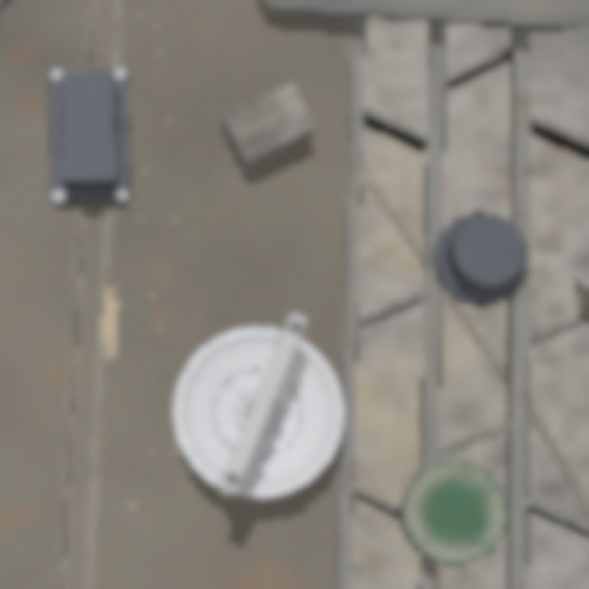

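The crop confirms it: the dark oblong is at crop (89,125), the dark round post with its collar at (488,255), and the level at (259,412) with its bar running from (297,322) to (237,490). Next I move over the level for a close look.

servo_tool(steps=[[0,35,-23,-10,4],[0,75,-50,-25,8],[0,115,-77,-40,12],[0,155,-104,-60,16],[0,195,-130,-70,20],[0,235,-157,-80,24],[0,275,-183,-90,28],[0,315,-210,-100,30],[0,350,-233,-100,32],[0,380,-255,-100,32]])

```text
t: 0.98
tool_pos: [0.3969, -0.2139, 0.3026]
tool_rot: [0.0, 0.986, -0.164, 0.001]
ft_force: [1.8, -1.3, -0.3]
width: 0.0853
finger_force: 0.0
```

```bash
python3 - <<'E'
from h import *
import pickle
s=snap('wrist'); cv2.imwrite('pics/w1.png',s['img']); pickle.dump(s,open('w1.pkl','wb'))
o=robot.get_obs(); print(o['t'],o['tool_pos'],T(o['tool_rot']).round(3),o['joints'])
E
```

```text
1.0333 [ 0.40115354 -0.20925474  0.30248488] [[ 0.948 -0.318  0.003]
 [-0.318 -0.948  0.002]
 [ 0.002 -0.003 -1.   ]] [-0.48323829  0.09577477  0.0544378   1.52772536  0.00331614  2.98230205]
```

View pics/w1.png

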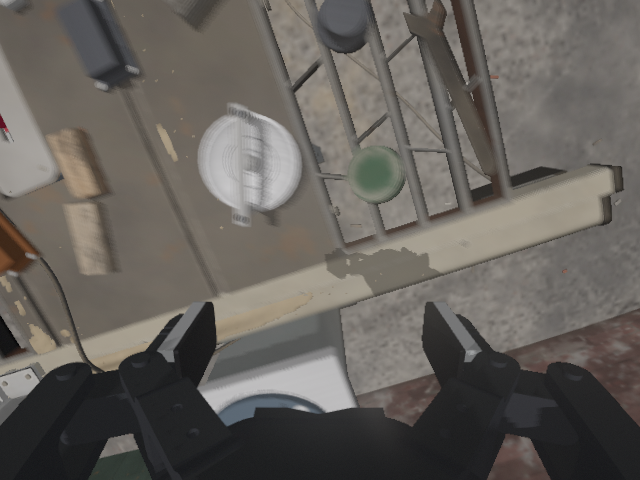

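Picture w1: the level is at (250,163), the round foot at (343,22) and the oblong at (95,45), blurred by motion. Joint 6 is near its limit at 2.98, so I'll use the other half-turn grasp, which also points the camera outward over both feet.

servo_tool(steps=[[0,3,-6,0,-7],[0,8,-15,0,-14],[0,13,-25,0,-21],[0,16,-30,0,-28],[0,16,-30,0,-35],[0,16,-30,0,-42],[0,16,-30,0,-49],[0,16,-30,0,-56],[0,16,-30,0,-63],[0,16,-30,0,-70]])

```text
t: 1.87
tool_pos: [0.4204, -0.1923, 0.3016]
tool_rot: [-0.0, 0.9, 0.435, -0.0]
ft_force: [-0.6, 0.5, -0.4]
width: 0.0853
finger_force: 0.0
```

servo_tool(steps=[[0,0,0,0,-7],[0,0,0,0,-14],[0,0,0,0,-21],[0,0,0,0,-28],[0,0,0,0,-35],[0,0,0,0,-42],[0,0,0,0,-49],[0,0,0,0,-56],[0,0,0,0,-63],[0,0,0,0,-70]])

```text
t: 2.7
tool_pos: [0.4203, -0.1923, 0.3016]
tool_rot: [-0.0, 0.488, 0.873, 0.0]
ft_force: [0.4, 1.5, -0.5]
width: 0.0854
finger_force: 0.0
```

servo_tool(steps=[[0,0,0,0,-7],[0,0,0,0,-14],[0,0,0,0,-21],[0,0,0,0,-28],[0,0,0,0,-35],[0,0,0,0,-40],[0,0,0,0,-40],[0,0,0,0,-40],[0,0,0,0,-40]])

```text
t: 3.45
tool_pos: [0.4204, -0.1923, 0.3018]
tool_rot: [-0.0, 0.165, 0.986, 0.0]
ft_force: [-0.5, 0.4, 0.5]
width: 0.0854
finger_force: 0.0
```

```bash
python3 - <<'E'
from h import *
import pickle
s=snap('wrist'); cv2.imwrite('pics/w2.png',s['img']); pickle.dump(s,open('w2.pkl','wb'))
o=robot.get_obs(); print(o['t'],o['tool_pos'],T(o['tool_rot']).round(3),o['joints'],o['ft_force'])
E
```

```text
3.5 [ 0.42044884 -0.19233706  0.30176879] [[-0.946  0.324 -0.   ]
 [ 0.324  0.946  0.   ]
 [ 0.     0.    -1.   ]] [-4.29080293e-01  1.14835668e-01  7.45902124e-02  1.53080361e+00
  5.96384951e-05 -9.88933542e-02] [-0.83229881 -0.77598361 -0.16910538]
```

View pics/w2.png

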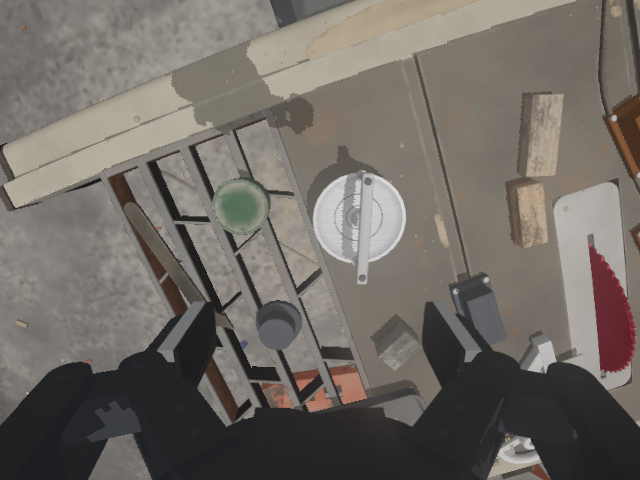

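Picture w2: the level's dish is at (359,218), with bar post tops at (368,181) and (362,279). The round foot's top is at (276,333), and the oblong at (482,310) is partly hidden by the finger. I measure the level here, then go outward for a clear view of the feet.

servo_tool(steps=[[0,-30,5,-5,0],[0,-65,15,-10,0],[0,-100,25,-15,0],[0,-135,35,-20,0],[0,-165,40,-20,0],[0,-180,40,-20,0],[0,-180,40,-20,0],[0,-180,40,-20,0],[0,-180,40,-20,0]])

```text
t: 4.25
tool_pos: [0.6033, -0.2123, 0.3217]
tool_rot: [-0.0, 0.164, 0.987, 0.0]
ft_force: [0.6, 1.4, 0.3]
width: 0.0852
finger_force: 0.0
```

```bash
python3 - <<'E'
from h import *
import pickle
s=snap('wrist'); cv2.imwrite('pics/w3.png',s['img']); pickle.dump(s,open('w3.pkl','wb'))
o=robot.get_obs(); print(o['t'],o['tool_pos'],o['joints'])
w=pickle.load(open('w2.pkl','rb')); g=cv2.cvtColor(w['img'],cv2.COLOR_BGR2HSV)
m=((g[...,2]>150)&(g[...,1]<25)).astype(np.uint8); m[:150]=0;m[300:]=0;m[:,:300]=0;m[:,420:]=0
c=max(cv2.findContours(m,0,1)[0],key=cv2.contourArea); 
p=c[:,0]; p=p[(p[:,1]<250)&(p[:,1]>178)]
h=cast(w,p,0.046)[:,:2]
A=np.c_[2*h,np.ones(len(h))]; k=np.linalg.lstsq(A,(h**2).sum(1),rcond=None)[0]
print('rim',k[:2],np.sqrt(k[2]+k[:2]@k[:2]))
b=cast(w,[(368,181),(362,279)],.102); d=b[1]-b[0]; print('bar',b,b.mean(0),np.linalg.norm(d),np.degrees(np.arctan2(d[1],d[0])))
cv2.imwrite('pics/w3c.png',s['img'])
for n,uv in dict(lv=b.mean(0),r=(.573,-.305,.04),o=(.646,-.033,.04)).items(): print(n,proj(s,np.array(uv)))
E
```

```text
4.3 [ 0.60300018 -0.21227363  0.32218802] [-3.38539588e-01  4.54503305e-01  6.04173072e-01  1.72060016e+00
  1.12045440e-04 -9.99458197e-03]
rim [ 0.45642336 -0.1492953 ] 0.03846018315958516
bar [[ 0.41029348 -0.13407359  0.102     ]
 [ 0.51256948 -0.17177975  0.102     ]] [ 0.46143148 -0.15292667  0.102     ] 0.10900520666931766 -20.23745056861411
lv [[328.24609061  53.79269065]]
r [[241.86073673 196.77597482]]
o [[462.08227285 182.5760214 ]]
```

View pics/w3.png

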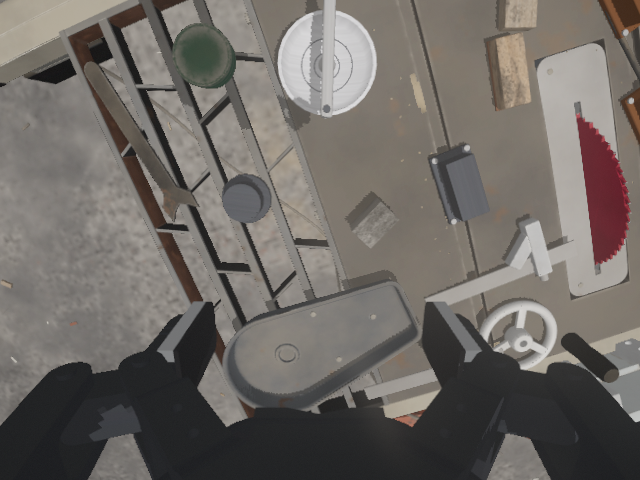

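Picture w3: the round foot is at (246,198), the oblong at (463,184) and the dish at (327,63), all clear. An enlarged composite will let me read the edges of the top faces.

```bash
python3 - <<'E'
from h import *
import pickle
s=pickle.load(open('w3.pkl','rb')); im=s['img']
a=im[160:240,210:290]; b=im[140:230,420:500]
z=lambda q:cv2.convertScaleAbs(cv2.resize(q,(400,len(q)*5),interpolation=cv2.INTER_CUBIC),alpha=1.7)
A=z(a);B=z(b); A=cv2.copyMakeBorder(A,0,50,0,0,0); cv2.imwrite('pics/c4.png',np.hstack([A,B]))
# dish rim
g=cv2.cvtColor(im,cv2.COLOR_BGR2HSV)
m=((g[...,2]>150)&(g[...,1]<30)).astype(np.uint8); m[130:]=0;m[:,:270]=0;m[:,390:]=0
c=cv2.convexHull(max(cv2.findContours(m,0,1)[0],key=cv2.contourArea))[:,0]
c=c[(c[:,1]>15)&((c[:,0]<310)|(c[:,0]>345))]; h=cast(s,c,.046)[:,:2]
k=np.linalg.lstsq(np.c_[2*h,np.ones(len(h))],(h**2).sum(1),rcond=None)[0]
print('rim',k[:2],np.sqrt(k[2]+k[:2]@k[:2]),len(h))
E
```

```text
rim [ 0.46008137 -0.15267213] 0.05713596972682311 30
```

View pics/c4.png

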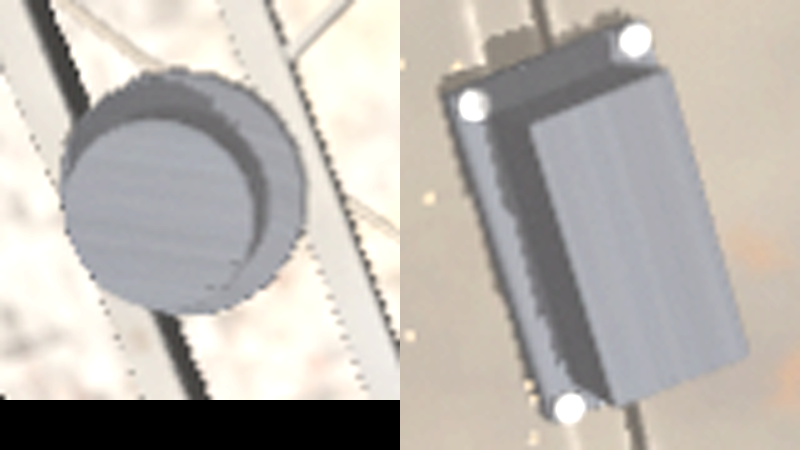

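The crop shows the round foot's top spanning x 63–255 and y 117–313. The oblong's top corners are at (530,125), (665,70), (748,352) and (612,405).

```bash
python3 - <<'E'
from h import *
import pickle
s=pickle.load(open('w3.pkl','rb'))
r=np.array([(63,215),(255,215),(159,117),(159,313)])/5-.4+[210,160]
h=cast(s,r,.04); print('round',h.mean(0),np.linalg.norm(h[0]-h[1]),np.linalg.norm(h[2]-h[3]))
q=(np.array([(530,125),(665,70),(748,352),(612,405)])-[400,0])/5-.4+[420,140]
h=cast(s,q,.04); d=(h[3]-h[0]+h[2]-h[1])/2; print('obl',h.mean(0),np.linalg.norm(d),np.linalg.norm(h[1]-h[0]),np.degrees(np.arctan2(d[1],d[0])))
o=robot.get_obs(); A=T(o['tool_rot']); print(o['tool_pos'],np.degrees(np.arctan2(A[1,0],A[0,0])))
# top-cam cross-check
t=pickle.load(open('top0.pkl','rb')); q=(np.array([(488,255),(89,125)]))/3.8-.4+[290,190]; print(cast(t,q,.04))
D=np.array([.461,-.153,.25])-o['tool_pos']; print((A.T@D*1000).round(1))
E
```

```text
round [ 0.57996058 -0.30852118  0.04      ] 0.04964552192127325 0.05109144950586102
obl [ 0.65482312 -0.0276549   0.04      ] 0.07772692944229705 0.03584131904535292 3.631070417140232
[ 0.60300018 -0.21227363  0.32218802] 161.17575780408126
[[ 0.57622906 -0.30987975  0.04      ]
 [ 0.65569125 -0.03004629  0.04      ]]
[153.5  10.3  72.2]
```

servo_tool(steps=[[0,30,2,10,1],[0,65,4,25,1.4],[0,100,7,50,1.4],[0,130,9,80,1.4],[0,150,10,105,1.4],[0,153.5,10.3,120,1.4],[0,153.5,10.3,122,1.4],[0,153.5,10.3,122,1.4],[0,153.5,10.3,122,1.4]])

```text
t: 5.05
tool_pos: [0.4627, -0.1537, 0.2014]
tool_rot: [0.001, 0.175, 0.985, -0.0]
ft_force: [0.5, 0.1, -0.0]
width: 0.0851
finger_force: 0.0
```

```bash
python3 - <<'E'
from h import *
import pickle
s=snap('wrist'); im=s['img']; cv2.imwrite('pics/w5.png',im); pickle.dump(s,open('w5.pkl','wb'))
o=robot.get_obs(); A=T(o['tool_rot']);print(o['t'],o['tool_pos'],np.degrees(np.arctan2(A[1,0],A[0,0])),o['ft_force'])
for e in (-.062,.062):
    for y in(-.006,.006): print(proj(s,np.array([.461,-.153,.102])+e*np.array([np.cos(-.353),np.sin(-.353),0])+y*np.array([.346,.938,0])))
E
```

```text
5.1 [ 0.46302386 -0.15377221  0.20138856] 159.80252618988445 [-0.64077346  0.68801918 -0.02867905]
[[309.26545526 148.9899608 ]]
[[325.63717389 149.00472992]]
[[310.32277219 302.71745223]]
[[324.74229232 302.73343416]]
```

View pics/w5.png

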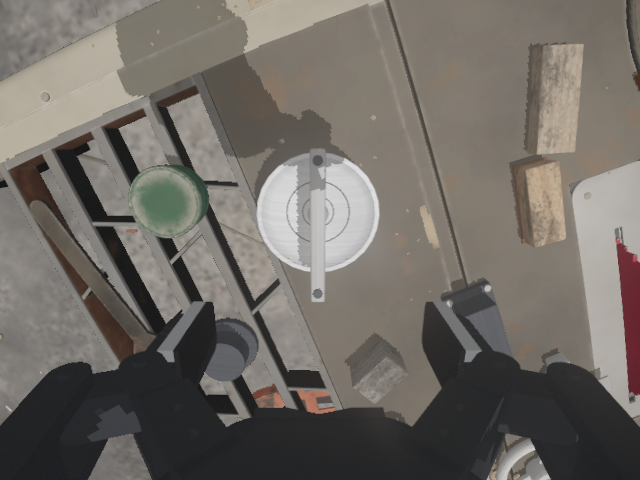

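The bar lies where predicted (x 310–326, y 150–302), so I descend and grip.

servo_tool(steps=[[0,1,0,15,0],[0.2,2,0,40,0],[0.3,2.2,0,65,0],[0.4,2.2,0,90,0],[0.5,2.2,0,105,0],[0.55,2.2,0,111,0],[0.6,2.2,0,113,0],[0.65,2.2,0,113,0],[0.7,2.2,0,113,0],[0.7,2.2,0,113,0]], force=40)

```text
t: 5.93
tool_pos: [0.4607, -0.1528, 0.088]
tool_rot: [0.001, 0.175, 0.985, -0.0]
ft_force: [0.4, 0.9, -0.3]
width: 0.0253
finger_force: 0.0
```

servo_tool(steps=[[0.74,0,0,0,0],[0.77,0,0,0,0],[0.8,0,0,0,0],[0.83,0,0,0,0],[0.86,0,0,0,0],[0.89,0,0,0,0],[0.92,0,0,0,0],[1,0,0,0,0],[1,0,0,0,0],[1,0,0,0,0]])

```text
t: 6.77
tool_pos: [0.4597, -0.1525, 0.0869]
tool_rot: [-0.0, 0.175, 0.985, 0.0]
ft_force: [0.8, -0.5, -0.1]
width: -0.0001
finger_force: 0.0
```

```bash
cat > chk.py <<'E'
from h import *
import sys
o=robot.get_obs(); A=T(o['tool_rot']); s=snap('wrist'); cv2.imwrite(sys.argv[1],s['img'])
print(o['t'],o['tool_pos'].round(4),'yaw',np.degrees(np.arctan2(A[1,0],A[0,0])).round(2),'z',A[:,2].round(4),'F',o['ft_force'].round(1),o['ft_torque'].round(2),o['width'],o['finger_force'],o['joints'].round(2))
for a in sys.argv[2:]:
    D=np.array(eval(a))-o['tool_pos']; print('tool delta mm',(A.T@D*1000).round(1))
E
python3 chk.py pics/w6.png "(.580,-.3085,.168)"
```

```text
6.7667 [ 0.4597 -0.1525  0.0869] yaw 159.82 z [ 0.e+00  1.e-04 -1.e+00] F [ 0.8 -0.5 -0.1] [ 0.01  0.04 -0.01] -0.00012752058639270712 0.0 [-0.32  0.24 -0.33  1.    0.    0.03]
tool delta mm [-166.7 -105.   -81.2]
```

The fingers shut on nothing (width 0), so I look.

View pics/w6.png

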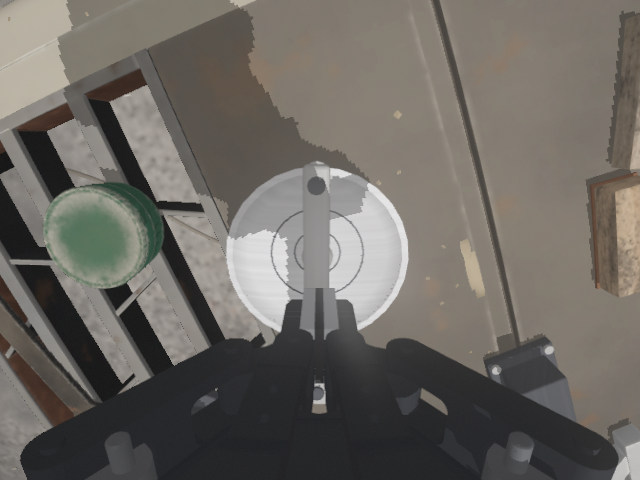

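```bash
python3 - <<'E'
from h import *
import pickle
o=robot.get_obs(); s=snap('wrist'); A=T(o['tool_rot']); print(o['width'],o['finger_force'],s['pw'])
for n,l in dict(tip=(0,0,11),gp=(0,0,-8),tipL=(-11,6,11),tipR=(-11,-6,11),xp=(11,6,-8),xm=(11,-6,-8)).items(): print(n,proj(s,o['tool_pos']+A@np.array(l)/1000).round(0))
u=np.array([np.cos(-.353),np.sin(-.353),0]); c=np.array([.461,-.153,0])
for n,p in dict(post1=c-.0535*u+[0,0,.102],post2=c+.0535*u+[0,0,.102],dish=c+[0,0,.03],p1hi=c-.0535*u+[0,0,.109]).items(): print(n,proj(s,p).round(0))
img=s['img']; cr=cv2.resize(img[160:420,230:410],None,fx=3,fy=3,interpolation=cv2.INTER_CUBIC)[:600*2]
cr=cv2.resize(img[270:420,220:420],None,fx=4,fy=4,interpolation=cv2.INTER_CUBIC); cr=cv2.convertScaleAbs(cr,alpha=1.5,beta=20)
t=robot.snapshot('scene')['img'][210:300,330:420]; t=cv2.resize(t,None,fx=6.6,fy=6.6,interpolation=cv2.INTER_CUBIC)
t=cv2.resize(t,(400,400)); cr=cv2.resize(cr,(400,300)); cv2.imwrite('pics/c7.png',np.hstack([cv2.copyMakeBorder(cr,0,100,0,0,0),t]))
E
```

```text
-0.00027692814308163813 0.0 [ 0.39136812 -0.12604696  0.25549366]
tip [[317. 276.]]
gp [[316. 291.]]
tipL [[328. 295.]]
tipR [[306. 295.]]
xp [[329. 270.]]
xm [[304. 270.]]
post1 [[316. 187.]]
post2 [[316. 392.]]
dish [[317. 252.]]
p1hi [[316. 189.]]
```

View pics/c7.png

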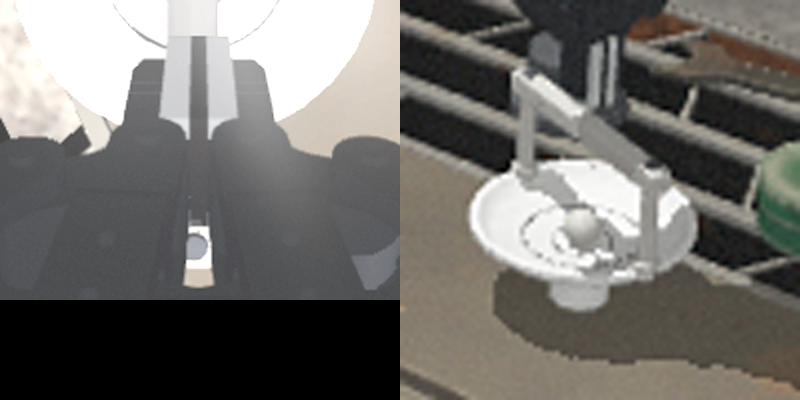

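```bash
python3 - <<'E'
from h import *
s=robot.snapshot('wrist'); H=np.array(s['hand_eye']); print(H.round(4)); f=240/np.tan(np.radians(s['vfov'])/2); print(f,s['cx'],s['cy'])
# open: inner tip corners (w5) px (215,303),(424,303), 85 mm apart
z=f*.0854/209
print('open tip in tool',(H@[0,(303-s['cy'])/f*z,z,1])[:3])
# shut: front tip edge px (318,288), on plane tool x=11mm
for X in (.011,.0):
    d=H[:3,:3]@[(318-s['cx'])/f,(288-s['cy'])/f,1]; k=(X-H[0,3])/d[0]; print('shut tip',X,H[:3,3]+k*d)
E
```

```text
[[ 2.000e-04 -9.582e-01 -2.861e-01  7.330e-02]
 [ 1.000e+00  3.000e-04 -4.000e-04  1.200e-03]
 [ 4.000e-04 -2.861e-01  9.582e-01 -1.687e-01]
 [ 0.000e+00  0.000e+00  0.000e+00  1.000e+00]]
355.29686312668736 318.8916157483055 241.52469461677484
open tip in tool [ 0.00765344  0.00119402 -0.03672991]
shut tip 0.011 [ 0.011       0.00081036 -0.02932285]
shut tip 0.0 [ 0.          0.00073428 -0.00470631]
```

Crop c7 shows the fingers closed above the bar, which runs under the pads. Image geometry puts the real tips about 35–40 mm farther back than told. I'll reopen, go lower while watching force, and re-measure.

servo_tool(steps=[[0.8,0,0,-3,0],[0.6,0,0,-3,0],[0.45,0,0,-3,0],[0.45,0,0,-3,0],[0.45,0,0,-3,0],[0.45,0,0,0,0],[0.45,0,0,8,0],[0.45,0,0,16,0],[0.45,0,0,24,0],[0.45,0,0,24,0]])

```text
t: 7.8
tool_pos: [0.4584, -0.152, 0.0608]
tool_rot: [-0.002, 0.175, 0.985, 0.0]
ft_force: [0.2, 1.5, 0.1]
width: 0.0468
finger_force: 0.0
```

```bash
python3 chk.py pics/w8.png; python3 - <<'E'
import cv2,numpy as np
im=cv2.imread('pics/w8.png')[250:420,220:420]
t=__import__('h').robot.snapshot('scene')['img'][195:300,330:435]
cv2.imwrite('pics/c8.png',np.hstack([cv2.resize(im,(400,340),interpolation=2),cv2.resize(t,(340,340),interpolation=2)]))
E
```

```text
7.8 [ 0.4584 -0.152   0.0608] yaw 159.83 z [-0.003   0.0011 -1.    ] F [0.2 1.5 0.1] [0.03 0.02 0.05] 0.04680221791840963 0.0 [-0.32  0.27 -0.37  0.94  0.    0.03]
```

View pics/c8.png

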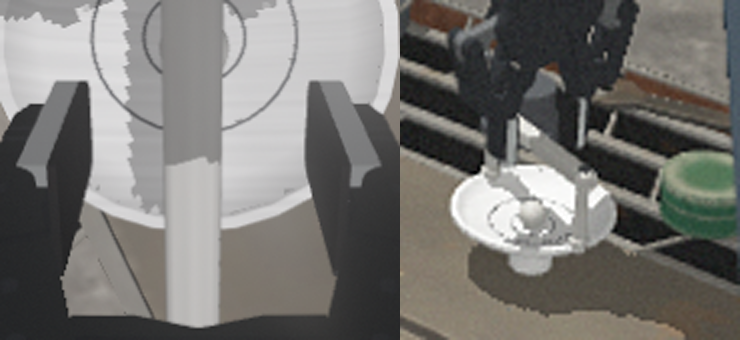

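I've now used all the picture views (one over the limit, with the composites), so from here I rely on numbers. Crop c8: the finger tips straddle the bar at full-picture pixels (265,291) and (372,291), which puts the tips at z≈0.087 and about 1 mm off centre. I go 8 mm lower and close gently.

servo_tool(steps=[[0.45,-1,-0.4,4,0],[0.5,-2.5,-0.9,8,0],[0.55,-2.5,-0.9,8,0],[0.6,-2.5,-0.9,8,0],[0.65,-2.5,-0.9,8,0],[0.7,-2.5,-0.9,8,0],[0.74,-2.5,-0.9,8,0],[0.77,-2.5,-0.9,8,0],[0.8,-2.5,-0.9,8,0],[0.82,-2.5,-0.9,8,0]], force=40)

```text
t: 8.73
tool_pos: [0.4618, -0.1542, 0.0549]
tool_rot: [0.0, 0.175, 0.985, 0.0]
ft_force: [0.1, -0.2, -0.4]
width: 0.0153
finger_force: 0.0
```

servo_tool(steps=[[0.84,0,0,0,0],[0.86,0,0,0,0],[0.88,0,0,0,0],[0.9,0,0,0,0],[0.95,0,0,0,0],[1,0,0,0,0],[1,0,0,0,0]])

```text
t: 9.32
tool_pos: [0.4618, -0.1543, 0.055]
tool_rot: [0.0, 0.175, 0.985, -0.0]
ft_force: [-0.5, -0.0, 4.0]
width: 0.0112
finger_force: 39.3
```

```bash
python3 chk.py pics/w9.png
```

```text
9.3167 [ 0.4618 -0.1543  0.055 ] yaw 159.82 z [ 2.e-04 -1.e-04 -1.e+00] F [-0.5 -0.   4. ] [-0.18  0.18  0.  ] 0.011168869691092246 39.32193160057068 [-0.32  0.28 -0.37  0.92 -0.    0.03]
```

```bash
cat > dish.py <<'E'
from h import *
def dish(s,zrim):
    g=cv2.cvtColor(s['img'],cv2.COLOR_BGR2HSV)
    pts=[]
    c0=proj(s,np.r_[s['guess'][:2],zrim])[0]
    # radial scan inwards: outermost low-saturation bright pixel about predicted rim
    for a in np.radians(np.arange(0,360,3)):
        e=np.array([np.cos(a),np.sin(a),0])
        P=np.r_[s['guess'][:2],zrim]+e*np.linspace(.048,.066,60)[:,None]
        uv=proj(s,P); 
        if (uv<1).any() or (uv[:,0]>638).any() or (uv[:,1]>478).any(): continue
        v=cv2.remap(s['img'],uv[:,0].astype(np.float32),uv[:,1].astype(np.float32),1)[:,0].astype(float).mean(1)
        d=np.convolve(v,[1,1,1,1,-1,-1,-1,-1],'valid')/4; i=d.argmin()
        if d[i]<-45: pts.append(P[i+4,:2])
    h=np.array(pts)
    for _ in range(3):
        k=np.linalg.lstsq(np.c_[2*h,np.ones(len(h))],(h**2).sum(1),rcond=None)[0]; r=np.sqrt(k[2]+k[:2]@k[:2])
        res=abs(np.linalg.norm(h-k[:2],axis=1)-r); h=h[res<max(.001,2*np.median(res))]
    return k[:2],r,len(h),np.median(res)
if __name__=='__main__':
    o=robot.get_obs(); s=snap('wrist'); s['guess']=o['tool_pos']
    c,r,n,m=dish(s,o['tool_pos'][2]-.055+.046); print(c,r,n,m)
    A=T(o['tool_rot']); print('level in tool mm',(A.T@np.r_[c-o['tool_pos'][:2],0]*1000).round(2))
E
python3 dish.py
python3 - <<'E'
import numpy as np
# candidates of the next move from commanded pose ~ measured
a=np.radians(159.82); tx=np.array([np.cos(a),np.sin(a)]); ty=np.array([np.sin(a),-np.cos(a)])
for L in [(.580,-.3085)]: D=np.array(L)-[.4618,-.1543]; print(D@tx*1000,D@ty*1000)
E
```

```text
[ 0.46053419 -0.15273389] 0.05717644884794702 76 0.00010617744812600055
level in tool mm [ 1.73  0.99 -0.  ]
-164.13857915186998 -103.95867849297294
```

Gripped: width 11.2 mm, 39 N, and the dish fit radius is 57.2 mm. Now I lift smoothly.

servo_tool(steps=[[1,0,0,-1,0],[1,0,0,-4,0],[1,0,0,-9,0],[1,0,0,-16,0],[1,0,0,-24,0],[1,0,0,-33,0],[1,0,0,-42,0],[1,0,0,-51,0],[1,0,0,-60,0],[1,0,0,-69,0]])

```text
t: 10.25
tool_pos: [0.4618, -0.1542, 0.125]
tool_rot: [0.0, 0.175, 0.985, 0.0]
ft_force: [0.2, 0.4, -4.6]
width: 0.0114
finger_force: 38.9
```

servo_tool(steps=[[1,0,0,-8,0],[1,0,0,-15,0],[1,0,0,-20,0],[1,0,0,-24,0],[1,0,0,-26,0],[1,0,0,-26,0],[1,0,0,-26,0],[1,0,0,-26,0]])

```text
t: 10.92
tool_pos: [0.4615, -0.1541, 0.1495]
tool_rot: [-0.0, 0.175, 0.985, 0.0]
ft_force: [-0.3, -0.7, -4.4]
width: 0.0113
finger_force: 38.9
```

```bash
cat > ball.py <<'E'
from h import *
# ball position in dish from scene camera: most saturated-difference circle near predicted
def ball(tag):
    o=robot.get_obs(); A=T(o['tool_rot']); s=snap('scene'); zf=o['tool_pos'][2]-.055
    L=o['tool_pos']+A@np.array([.0017,.001,0]); L[2]=zf
    c=proj(s,L+[0,0,.04])[0]; e=proj(s,L+[.03,0,.04])[0]
    d=np.linalg.norm(s['pw']-L); f=240/np.tan(np.radians(s['vfov'])/2); r=.010*f/d
    im=s['img']; x,y=c.round().astype(int); w=int(r*4)
    cr=im[y-w:y+w,x-w:x+w]; cv2.imwrite(f'pics/ball_{tag}.png',cr)
    g=cv2.resize(cv2.cvtColor(cr,cv2.COLOR_BGR2GRAY),None,fx=4,fy=4,interpolation=cv2.INTER_CUBIC)
    h=cv2.HoughCircles(g,cv2.HOUGH_GRADIENT,1,4*r,param1=60,param2=10,minRadius=int(3.3*r),maxRadius=int(4.8*r))
    print(tag,'pred px',c.round(1),'r',r.round(1))
    if h is not None:
        for q in h[0][:3]:
            uv=q[:2]/4-.375+[x-w,y-w]; print('  circle r',(q[2]/4).round(1),'off mm',((A.T@(cast(s,[uv],zf+.04)[0]-L-[0,0,.04]))*1000).round(1))
if __name__=='__main__':
    import sys; ball(sys.argv[1])
E
python3 chk.py pics/w10.png; python3 dish.py; python3 ball.py a
```

```text
10.9167 [ 0.4615 -0.1541  0.1495] yaw 159.82 z [-7.e-04  3.e-04 -1.e+00] F [-0.3 -0.7 -4.4] [ 0.04 -0.01  0.02] 0.011324526743844142 38.93651604652405 [-0.32  0.2  -0.21  1.16  0.    0.03]
[ 0.46033674 -0.15256809] 0.057230020928186756 79 0.00011164100202745025
level in tool mm [1.59 1.02 0.  ]
a pred px [372.4 223.5] r 4.6
  circle r 5.1 off mm [-0.2 19.6  0. ]
  circle r 5.1 off mm [19.6 14.4  0. ]
```

servo_tool(steps=[[1,-2.5,-1.6,0,0],[1,-7.5,-4.7,0,0],[1,-15,-9.5,0,0],[1,-25,-15.8,0,0],[1,-37,-23.4,0,0],[1,-49,-31,0,0],[1,-61,-38.6,0,0],[1,-73,-46.2,0,0],[1,-85,-53.8,0,0],[1,-97,-61.4,0,0]])

```text
t: 11.9
tool_pos: [0.5326, -0.247, 0.1495]
tool_rot: [0.0, 0.175, 0.984, -0.0]
ft_force: [-0.3, 0.4, -3.5]
width: 0.0115
finger_force: 39.0
```

servo_tool(steps=[[1,-12,-7.6,0,0],[1,-24,-15.2,0,0],[1,-36,-22.8,0,0],[1,-47,-29.8,0,0],[1,-56,-35.5,0,0],[1,-63,-40,0,0],[1,-67,-42.4,0,0],[1,-69,-43.6,0,0],[1,-69,-43.6,0,0],[1,-69,-43.6,0,0]])

```text
t: 12.73
tool_pos: [0.5811, -0.3098, 0.1497]
tool_rot: [-0.0, 0.175, 0.985, 0.0]
ft_force: [0.3, 0.6, -4.4]
width: 0.0112
finger_force: 39.0
```

```bash
python3 chk.py pics/w11.png;python3 dish.py; python3 ball.py b
```

```text
12.7333 [ 0.5811 -0.3098  0.1497] yaw 159.83 z [-4.e-04  4.e-04 -1.e+00] F [ 0.3  0.6 -4.4] [-0.01  0.02 -0.01] 0.01123263579869836 38.960811495780945 [-0.49  0.49  0.23  1.31  0.   -0.14]
[ 0.57986972 -0.30933167] 0.05813602249985813 50 0.0002203100305251532
level in tool mm [ 1.28 -0.15  0.  ]
b pred px [369.5 186.3] r 4.0
  circle r 4.6 off mm [0.8 0.6 0. ]
  circle r 3.7 off mm [ -5.9 -28.5  -0. ]
```

servo_tool(steps=[[1,0,0,2,0],[1,0,0,6,0],[1,0,0,12,0],[1,0,0,19,0],[1,0,0,27,0],[1,0,0,35,0],[1,0,0,42,0],[1,0,0,47,0],[1,0,0,50,0],[1,0,0,52,0]])

```text
t: 13.72
tool_pos: [0.5812, -0.3099, 0.0972]
tool_rot: [-0.0, 0.175, 0.985, 0.0]
ft_force: [-0.9, -1.0, -4.4]
width: 0.011
finger_force: 39.0
```

servo_tool(steps=[[1,0,0,0.6,0],[1,0,0,1.2,0],[1,0,0,1.7,0],[1,0,0,2.2,0],[1,0,0,2.5,0],[1,0,0,2.5,0]])

```text
t: 14.22
tool_pos: [0.5814, -0.31, 0.0954]
tool_rot: [0.0, 0.175, 0.985, 0.0]
ft_force: [-0.6, -0.5, -4.5]
width: 0.011
finger_force: 38.9
```

servo_tool(steps=[[1,0,0,0.3,0],[1,0,0,0.6,0],[1,0,0,0.9,0],[1,0,0,0.9,0]])

```text
t: 14.55
tool_pos: [0.5816, -0.3102, 0.095]
tool_rot: [0.0, 0.175, 0.985, -0.0]
ft_force: [-1.2, 0.8, 1.5]
width: 0.0113
finger_force: 39.7
```

Contact: Fz went from −4.5 to +1.5 N. I hold and check the ball.

servo_tool(steps=[[1,0,0,0,0],[1,0,0,0,0],[1,0,0,0,0],[1,0,0,0,0],[1,0,0,0,0],[1,0,0,0,0],[1,0,0,0,0],[1,0,0,0,0],[1,0,0,0,0]])

```text
t: 15.3
tool_pos: [0.5816, -0.3102, 0.095]
tool_rot: [0.0, 0.175, 0.985, -0.0]
ft_force: [-0.7, -0.0, 5.7]
width: 0.0111
finger_force: 40.2
```

```bash
python3 chk.py pics/w12.png "(.6548,-.0277,.17)"; python3 ball.py c
```

```text
15.3 [ 0.5816 -0.3102  0.095 ] yaw 159.82 z [ 9.e-04 -4.e-04 -1.e+00] F [-0.7 -0.   5.7] [ 0.01  0.25 -0.02] 0.011068418022904246 40.182968974113464 [-0.49  0.52  0.13  1.18  0.   -0.14]
tool delta mm [ 28.7 290.4 -75. ]
c pred px [368.4 206.5] r 3.9
  circle r 4.1 off mm [ 0.6 -0.7 -0. ]
  circle r 3.8 off mm [ 9.9 26.3 -0. ]
  circle r 3.8 off mm [ -5.9 -27.8   0. ]
```

servo_tool(steps=[[1,0,0,-1,0],[1,0,0,-4,0],[1,0,0,-9,0],[1,0,0,-16,0],[1,0,0,-25,0],[1,0,0,-35,0],[1,0,0,-45,0],[1,0,0,-54,0],[1,0.2,2.5,-62,0],[1,0.7,7.5,-68,-0.5]])

```text
t: 16.23
tool_pos: [0.5835, -0.3031, 0.1639]
tool_rot: [0.001, 0.171, 0.985, -0.0]
ft_force: [0.4, 0.2, -4.0]
width: 0.011
finger_force: 39.0
```

servo_tool(steps=[[1,0.7,7.5,-4,-0.7],[1,1.6,17.5,-7,-1.5],[1,2.7,29.5,-8,-2.5],[1,3.9,42,-8,-4],[1,5,55,-8,-5.5],[1,6.2,68,-8,-7],[1,7.4,81,-8,-8.5],[1,8.6,94,-8,-10],[1,9.8,107,-8,-11.5],[1,11,120,-8,-13]])

```text
t: 17.07
tool_pos: [0.6136, -0.1846, 0.1704]
tool_rot: [-0.0, 0.057, 0.998, 0.0]
ft_force: [0.4, -0.3, -3.7]
width: 0.0113
finger_force: 39.0
```

```bash
python3 chk.py pics/w13.png "(.6565,-.0286,.171)"
```

```text
17.0667 [ 0.6136 -0.1846  0.1704] yaw 173.49 z [-1.e-04  1.e-04 -1.e+00] F [ 0.4 -0.3 -3.7] [-0.03  0.03  0.01] 0.011345068394310778 38.968602418899536 [-0.29  0.45  0.21  1.33  0.   -0.18]
tool delta mm [-24.9 159.9  -0.6]
```

servo_tool(steps=[[1,-0.5,3,0,-0.3],[1,-1.4,9,0,-1],[1,-2.8,18,0,-2],[1,-4.7,30,0,-3],[1,-6.7,43,0,-4],[1,-8.7,56,0,-5],[1,-10.7,69,0,-6],[1,-12.8,82,0,-7],[1,-14.8,95,0,-8],[1,-16.8,108,0,-9]])

```text
t: 17.95
tool_pos: [0.643, -0.0792, 0.1705]
tool_rot: [0.0, -0.021, 1.0, 0.0]
ft_force: [-0.4, 0.1, -3.8]
width: 0.0113
finger_force: 39.1
```

servo_tool(steps=[[1,-4,12,0,-0.5],[1,-7,23,0,-0.8],[1,-9,33,0,-1.1],[1,-10.5,41,0,-1.1],[1,-11.5,46,0,-1.1],[1,-12,48.5,0,-1.1],[1,-12,49.5,0,-1.1],[1,-12,49.5,0,-1.1],[1,-12,49.5,0,-1.1]])

```text
t: 18.7
tool_pos: [0.6524, -0.0312, 0.1705]
tool_rot: [-0.0, -0.03, 1.0, -0.0]
ft_force: [-0.0, -0.3, -3.7]
width: 0.0112
finger_force: 39.1
```

```bash
python3 chk.py pics/w14.png "(.6565,-.0286,.171)"; python3 ball.py d; python3 dish.py
python3 - <<'E'
from h import *
s=snap('wrist'); 
for z in(0.0,.04): print(proj(s,[.6548,-.0277,z]))
E
```

```text
18.7 [ 0.6524 -0.0312  0.1705] yaw -176.61 z [-1.e-04 -1.e-04 -1.e+00] F [-0.  -0.3 -3.7] [ 0.01  0.   -0.02] 0.011193149123114822 39.074715971946716 [-0.05  0.47  0.25  1.35 -0.   -0.11]
tool delta mm [-4.2  2.4 -0.5]
d pred px [268.7 208. ] r 4.5
  circle r 5.1 off mm [-7.6 19.7 -0. ]
  circle r 4.0 off mm [-1.9 -3.3 -0. ]
  circle r 4.0 off mm [-49.9 -20.   -0. ]
[ 0.65130577 -0.03021333] 0.057251350789487204 49 0.00010140278242694312
level in tool mm [ 1.11  1.13 -0.  ]
[[321.15611308 216.00862534]]
[[321.41600558 226.01478993]]
```

```bash
python3 - <<'E'
from h import *
import pickle
s=pickle.load(open('w3.pkl','rb')); im=s['img']; g=cv2.cvtColor(im,cv2.COLOR_BGR2HSV)
x,y=467,187; print(g[y-10:y+11:10,x-6:x+7:6].reshape(-1,3).tolist())
ref=im[y-4:y+5,x-4:x+5].reshape(-1,3).mean(0)
for tol in(10,14,18):
    m=(abs(im.astype(float)-ref).max(2)<tol).astype(np.uint8); m[:150]=0;m[228:]=0;m[:,:440]=0;m[:,:][:, 495:]=0
    n,l,st,_=cv2.connectedComponentsWithStats(m,connectivity=4); m=(l==l[y,x]).astype(np.uint8)
    c=cv2.findContours(m,0,1)[0][0][:,0]; h=cast(s,c,.04)[:,:2]*1000
    r=cv2.minAreaRect(h.astype(np.float32)); print(tol,m.sum(),r)
x,y=241,203; ref=im[y-4:y+5,x-4:x+5].reshape(-1,3).mean(0)
for tol in(10,14,18):
    m=(abs(im.astype(float)-ref).max(2)<tol).astype(np.uint8)
    n,l,st,_=cv2.connectedComponentsWithStats(m,connectivity=4); m=(l==l[y,x]).astype(np.uint8)
    c=cv2.findContours(m,0,1)[0][0][:,0]; h=cast(s,c,.04)[:,:2]*1000
    print(tol,m.sum(),cv2.minEnclosingCircle(h.astype(np.float32)))
E
```

```text
[[114, 12, 107], [120, 10, 105], [120, 10, 105], [115, 14, 109], [114, 12, 108], [120, 10, 105], [120, 10, 106], [110, 14, 107], [114, 12, 106]]
10 1745 ((656.0977783203125, -26.696420669555664), (79.76895904541016, 37.258277893066406), 3.7258620262145996)
14 1892 ((662.2932739257812, -24.695674896240234), (93.24942016601562, 44.74471664428711), 5.389266490936279)
18 2127 ((663.489501953125, -21.834802627563477), (98.60426330566406, 49.20381546020508), 2.066148519515991)
10 1414 ((578.3007202148438, -301.58941650390625), 31.520111083984375)
14 1470 ((577.1212158203125, -301.54278564453125), 32.110172271728516)
18 1538 ((577.3470458984375, -300.6466369628906), 32.79443359375)
```

servo_tool(steps=[[1,-1,0.6,2,0],[1,-2,1.2,6,0],[1,-3,1.8,13,-0.2],[1,-4,2.4,22,-0.3],[1,-4.8,2.8,32,-0.3],[1,-5,3,42,-0.3],[1,-5.1,3,52,-0.3],[1,-5.1,3,61,-0.3],[1,-5.1,3,68,-0.3],[1,-5.1,3,72,-0.3]])

```text
t: 19.73
tool_pos: [0.6569, -0.0274, 0.097]
tool_rot: [-0.001, -0.032, 0.999, 0.0]
ft_force: [0.8, -0.7, -3.8]
width: 0.0114
finger_force: 39.1
```

servo_tool(steps=[[1,0,0,1,0],[1,0,0,1.8,0],[1,0,0,2.4,0],[1,0,0,2.8,0],[1,0,0,3,0],[1,0,0,3,0]])

```text
t: 20.23
tool_pos: [0.6576, -0.0275, 0.0958]
tool_rot: [0.0, -0.032, 0.999, 0.0]
ft_force: [0.6, -1.3, -4.6]
width: 0.0112
finger_force: 39.1
```

```bash
python3 chk.py pics/w15.png "(.6573,-.0279,.095)"; python3 dish.py
```

```text
20.2333 [ 0.6576 -0.0275  0.0958] yaw -176.28 z [ 5.e-04  1.e-04 -1.e+00] F [ 0.6 -1.3 -4.6] [ 0.04  0.02 -0.04] 0.01119062949618707 39.075499176979065 [-0.04  0.51  0.13  1.18  0.   -0.11]
tool delta mm [ 0.4 -0.4  0.8]
[ 0.65630671 -0.02641408] 0.05723825956610618 68 0.0001059226760331787
level in tool mm [ 1.22  1.12 -0.  ]
```

Aligned within 0.5 mm. Final gentle contact, then hold.

servo_tool(steps=[[1,0.2,-0.3,0.3,0],[1,0.2,-0.3,0.6,0],[1,0.2,-0.3,0.9,0],[1,0.2,-0.3,1.1,0],[1,0.2,-0.3,1.1,0]])

```text
t: 20.75
tool_pos: [0.6576, -0.0278, 0.095]
tool_rot: [0.0, -0.032, 0.999, -0.0]
ft_force: [-1.3, -1.2, 3.2]
width: 0.0113
finger_force: 40.1
```

servo_tool(steps=[[1,0,0,0,0],[1,0,0,0,0],[1,0,0,0,0],[1,0,0,0,0],[1,0,0,0,0],[1,0,0,0,0],[1,0,0,0,0],[1,0,0,0,0],[1,0,0,0,0]])

```text
t: 21.5
tool_pos: [0.6576, -0.0278, 0.095]
tool_rot: [0.001, -0.032, 0.999, -0.0]
ft_force: [-2.1, 0.6, 6.2]
width: 0.0115
finger_force: 40.4
```

```bash
python3 chk.py pics/w16.png; python3 ball.py e
```

```text
21.5 [ 0.6576 -0.0278  0.095 ] yaw -176.28 z [ 1.1e-03 -1.0e-04 -1.0e+00] F [-2.1  0.6  6.2] [-0.1   0.33 -0.02] 0.01147881398512124 40.36184906959534 [-0.04  0.51  0.12  1.18 -0.   -0.11]
e pred px [267.1 238.2] r 4.4
  circle r 5.1 off mm [-0.5  2.2  0. ]
  circle r 4.2 off mm [-6.3 21.   0. ]
  circle r 4.0 off mm [28.7 -1.3 -0. ]
```

Good. Now I lift 100 mm and make the quarter turn.

servo_tool(steps=[[1,0,0,-1,0],[1,0,0,-4,0],[1,0,0,-10,0],[1,0,0,-19,0],[1,0,0,-30,0],[1,0,0,-42,0],[1,0,0,-54,0],[1,0,0,-66,0],[1,0,0,-77,0],[1,0,0,-86,0]])

```text
t: 22.43
tool_pos: [0.6577, -0.0277, 0.1825]
tool_rot: [0.001, -0.033, 0.999, 0.0]
ft_force: [0.2, -0.3, -3.8]
width: 0.0119
finger_force: 39.1
```

servo_tool(steps=[[1,0,0,-7,0],[1,0,0,-12,0],[1,0,0,-15,0.5],[1,0,0,-16,1.5],[1,0,0,-16,3],[1,0,0,-16,5.5],[1,0,0,-16,8.5],[1,0,0,-16,12],[1,0,0,-16,16],[1,0,0,-16,20]])

```text
t: 23.27
tool_pos: [0.6569, -0.0277, 0.1957]
tool_rot: [-0.001, 0.144, 0.99, -0.0]
ft_force: [-1.2, -0.3, -3.6]
width: 0.0112
finger_force: 39.1
```

servo_tool(steps=[[1,0,0,0,4],[1,0,0,0,8],[1,0,0,0,12],[1,0,0,0,16],[1,0,0,0,20],[1,0,0,0,24],[1,0,0,0,28],[1,0,0,0,32],[1,0,0,0,36],[1,0,0,0,40]])

```text
t: 24.1
tool_pos: [0.6569, -0.0277, 0.1956]
tool_rot: [-0.001, 0.474, 0.881, -0.0]
ft_force: [-0.1, 0.3, -3.0]
width: 0.0117
finger_force: 39.1
```

servo_tool(steps=[[1,0,0,0,4],[1,0,0,0,8],[1,0,0,0,12],[1,0,0,0,16],[1,0,0,0,20],[1,0,0,0,23.5],[1,0,0,0,26.5],[1,0,0,0,28.5],[1,0,0,0,29.6],[1,0,0,0,30]])

```text
t: 24.93
tool_pos: [0.6571, -0.0278, 0.1958]
tool_rot: [-0.0, 0.684, 0.729, -0.0]
ft_force: [0.2, 0.1, -4.2]
width: 0.0109
finger_force: 39.1
```

servo_tool(steps=[[1,0,0,0,0],[1,0,0,0,0],[1,0,0,0,0],[1,0,0,0,0],[1,0,0,0,0],[1,0,0,0,0],[1,0,0,0,0],[1,0,0,0,0],[1,0,0,0,0],[1,0,0,0,0]])

```text
t: 25.77
tool_pos: [0.6573, -0.0278, 0.1964]
tool_rot: [-0.0, 0.684, 0.73, 0.0]
ft_force: [0.3, 0.3, -4.9]
width: 0.0115
finger_force: 39.1
```

```bash
python3 chk.py pics/w17.png "(.6553,-.029,.097)"; python3 ball.py f; python3 dish.py
```

```text
25.7667 [ 0.6573 -0.0278  0.1964] yaw 93.72 z [-0.e+00  1.e-04 -1.e+00] F [ 0.3  0.3 -4.9] [ 0.01 -0.02 -0.02] 0.011496330510743988 39.074304699897766 [-0.04  0.48  0.32  1.42  0.    1.46]
tool delta mm [-1.1 -2.1 99.4]
f pred px [264.4 196.9] r 4.5
  circle r 5.1 off mm [ 1.9 -0.5  0. ]
  circle r 4.2 off mm [ -5.3 -26.8  -0. ]
  circle r 5.1 off mm [35.4 -3.9  0. ]
[ 0.65705491 -0.02538054] 0.05720874888860291 58 0.0001207949246376204
level in tool mm [ 2.37 -0.06  0.  ]
```

Ball is centred (about 2 mm off) and the yaw change is exactly 90°. I descend with a small correction.

servo_tool(steps=[[1,-0.2,-0.3,2,0],[1,-0.5,-0.7,6,0],[1,-0.8,-1.1,13,0],[1,-1.1,-1.5,22,0],[1,-1.3,-1.8,32,0],[1,-1.3,-1.8,43,0],[1,-1.3,-1.8,54,0],[1,-1.3,-1.8,65,0],[1,-1.3,-1.8,75,0],[1,-1.3,-1.8,83,0]])

```text
t: 26.75
tool_pos: [0.6549, -0.0292, 0.1115]
tool_rot: [-0.001, 0.684, 0.73, -0.0]
ft_force: [-0.7, 0.8, -4.4]
width: 0.0107
finger_force: 39.1
```

servo_tool(steps=[[1,0,0,6,0],[1,0,0,10,0],[1,0,0,12.5,0],[1,0,0,14,0],[1,0,0,14.8,0],[1,0,0,15.4,0],[1,0,0,15.8,0],[1,0,0,15.8,0]])

```text
t: 27.42
tool_pos: [0.6557, -0.0292, 0.0978]
tool_rot: [0.0, 0.684, 0.73, 0.0]
ft_force: [0.2, -0.2, -3.3]
width: 0.0111
finger_force: 39.1
```

```bash
python3 chk.py pics/w18.png "(.6556,-.0292,.095)"; python3 dish.py
```

```text
27.4167 [ 0.6557 -0.0292  0.0978] yaw 93.72 z [ 5.e-04  1.e-04 -1.e+00] F [ 0.2 -0.2 -3.3] [ 0.01 -0.01 -0.01] 0.01105848764750785 39.07409727573395 [-0.04  0.51  0.13  1.19  0.    1.46]
tool delta mm [-0.  -0.1  2.8]
[ 0.65546929 -0.02676077] 0.057202081848190055 67 9.80195261951547e-05
level in tool mm [ 2.42 -0.08  0.  ]
```

servo_tool(steps=[[1,0,0,0.7,0],[1,0,0,1.3,0],[1,0,0,1.8,0],[1,0,0,2.2,0],[1,0,0,2.5,0],[1,0,0,2.8,0],[1,0,0,3,0],[1,0,0,3,0],[1,0,0,3,0]])

```text
t: 28.27
tool_pos: [0.6558, -0.0292, 0.0951]
tool_rot: [0.0, 0.684, 0.73, 0.0]
ft_force: [-1.8, -0.4, 2.7]
width: 0.0112
finger_force: 39.9
```

servo_tool(steps=[[1,0,0,0,0],[1,0,0,0,0],[1,0,0,0,0],[1,0,0,0,0],[1,0,0,0,0],[1,0,0,0,0],[1,0,0,0,0],[1,0,0,0,0],[1,0,0,0,0],[1,0,0,0,0]])

```text
t: 29.1
tool_pos: [0.6558, -0.0292, 0.0951]
tool_rot: [0.0, 0.684, 0.73, 0.0]
ft_force: [-1.6, -0.7, 5.6]
width: 0.0113
finger_force: 40.3
```

```bash
python3 chk.py pics/w19.png; python3 ball.py g; python3 -c "
from bench import robot
f=robot.get_obs()['ft_force'][2]
print(f, robot.sign_off() if 0<f<12 else 'no')"
```

```text
29.1 [ 0.6558 -0.0292  0.0951] yaw 93.72 z [ 8.e-04  0.e+00 -1.e+00] F [-1.6 -0.7  5.6] [-0.01  0.36 -0.02] 0.011302475111713174 40.34009635448456 [-0.04  0.51  0.12  1.18  0.    1.46]
g pred px [267. 238.] r 4.4
  circle r 5.1 off mm [ 21.5 -15.1  -0. ]
  circle r 5.1 off mm [24.1  7.   0. ]
  circle r 5.1 off mm [ 11.5 -20.9  -0. ]
the job is handed in; nothing more can be done
5.860908784760256 None
```

The job is handed in at about 29 s: round foot, oblong along, quarter turn, oblong across, ending with the level still gripped and resting lightly on the oblong (about 6 N). The ball measured about 2 mm off centre or less at the first two touches and after the turn, but the last check, at the final touch, gave no reliable reading; the first grasp closed above the bar and was redone lower, and I viewed 11 pictures instead of 10.

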